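# Clear the press and park its ram

### The arm

A 6-joint arm with a two-finger parallel gripper is mounted at the origin on the work surface. World frame = base frame: x ahead of the robot, y to its left, z up, the work surface at z = 0. Lengths are in m, angles in rad, forces in N, time in s.
With the tool pointing down it reaches from about 0.375 to 0.975 m from the base axis. Payload 3.8 kg.
Tool frame: the origin (TCP) lies on the centre line of the jaws, within the pads' length; the fingertips stand 25 mm ahead of it and the grasp point (between the pads) lies 6 mm ahead of it (bot.tips_ahead is the distance from the TCP to the fingertips, in m); z points along the fingers, y is the line along which they close (so a half turn about z gives the same grasp; the last joint's range is limited). The gripper opens to 88 mm and grips with 3 to 60 N. Pads are 18 mm wide; open, the fingers measure 123 mm over their backs; the gripper's body (75 mm by 187 mm) begins 45 mm behind the grasp point.
Start: joints at [-1.143, 0.264, 1.604, -0, 1.274, -0.037], TCP at [0.303, -0.603, 0.231] pointing down, gripper open.
Joint ranges: [-2.63, 2.63], [-0.94, 2.18], [0.31, 2.57], [-1.31, 4.45], [0, 2.66], [-2.55, 2.55]. Speed limits (rad/s): [2.57, 2.57, 3.14, 3.14, 3.14, 3.14].

### API

Orientations are given as a 3x3 rotation matrix whose columns are the frame's x, y, z axes.
In Python, from workcell import state, imaging, bot, search_frame, cut_out, tip_of gives the robot as it stands. The module is installed in compiled form; this text tells all that it offers.
- The arm moves only by the tool drive_tool, never from a script. Its argument "steps" is one flat list of numbers, 4 for each row, row after row: the shift along the tool's x, y, z in cm, then the turn about the tool's z in degrees. A call has 1 to 8 rows; each row shifts and turns the commanded pose from where the row before left it, along the tool's axes as they then stand; what a row does not reach is not made up. A row lasts 1/12 s, in which the tool goes at most 41.7 mm and 7.16 degrees, less where a joint would pass 70% of its speed; a pose out of reach is approached as far as the arm can. A call is refused whole if a number of a shift passes 4.17 or a number of a turn 7.16, either way. A call with a gripper value outside its range is refused whole. "grip" is the opening, from 0 (shut) to 1 (fully open), set as the call begins (left out, the last holds). The fingers move at their own pace and stop on an object; "grip_force" is the grip in N (left out, the last holds). Time passes only in rows, so rows that do not move let the fingers close. It gives the time, the measured TCP pose, the force, the opening and the grip force at its end, in the units of the state.
- state(): the state, without advancing time (a new reading comes with each control period).
- imaging.read_camera(name): name is "scene" or "side" or "wrist"; returns (picture, depth): 400x640x3 uint8, blue, green, red; 400x640 float32, m along the optical axis (not along the pixel's ray), 0 where there is no reading.
- imaging.camera_params(name): a dict with "fx", "fy", "cx", "cy" (pixels), "R" (3x3) and "t" (3): a world point X has camera coordinates R X + t. Camera axes: x right, y down, z forward; pixel columns grow to the right and rows downward; lengths in m; the calibration is good to about 2 mm. A picture is of the moment at which its call begins: read the wrist's pose just before it. camera_params takes no time and is no camera call; for the wrist camera it gives the pose at the moment of the call.
- bot.job_done(): hands the job in; it is judged then, once.
Trained networks look in the newest picture that a camera, given by its name, has taken for a name from the list of things; names that differ only in an ending like _2 or _b are one class to them, and where a whole thing is asked for, a point or a joint stands for the part that bears it (a point fixed in the world has none). Each returns a list of dicts, best first, with "score" (0 to 1); they miss things now and then, are a little off and sometimes report something else, mostly with a low value. They report only what shows in the picture. A call takes as long as a camera call. They do not tell look-alikes from the thing itself.
- search_frame(camera, name): "point" ([x, y, z] in m, in world coordinates, good to about 4 mm: the middle of the surface that is visible of it).
- cut_out(camera, name): "pixels" (400x640 bool, what is visible of it).
- tip_of(camera, name): "point" ([x, y, z] in m, in world coordinates, good to about 4 mm: a listed point, or the origin of a listed thing).
The state is a dict: "time": time; "q": joint angles; "joint_velocities": joint speeds; "joint_efforts": joint torques, N m; "tool_pos": TCP position; "tcp_rot": TCP orientation; "force": force on the tool from outside, world axes, zero at the start; "ft_torque": the same for the moment, N m; "finger_gap": finger opening in m; "grasp_force": force on a finger pad.
Only numpy, scipy, OpenCV 4.12 (cv2) and the standard library are available. Lean on these libraries where they do the work, as an engineer would, in place of code of your own. Each camera call takes 0.05 s, during which the arm holds its last target. There are 200 camera calls.

### The job

Draw the flattened conduit strip out from under the raised ram of the hand press by its free end, lay it flat on the bare bench top and let go, then take it again by its middle and lay it down in the yellow two-saddle rack, both ends down on the saddles between the cheeks. Then swing the chrome lever on the press head all the way down, so that the ram is parked on the empty die block. Leave the other parts on the bench where they lie.

Things in the scene. Friction and masses are not known exactly. Their poses are not given: they have to be found in the camera images.
- press: green hand press fixed to the bench. Origin at bench level under the middle of its die block; -y is its front, its column stands at y 105 to 180 mm (283 high). Base plate x +-65, y -80 to 190, 30 mm high. Dark die block x +-45, y +-70, top at z 65. Head overhangs at x +-35, y -60 to 180, z 170 to 272 mm. Two lugs on its -x side carry the lever
- lever (a joint): angle (rad) of the chrome lever about its pivot: 0 fully up (arm 0.85 rad above level), 1.05 fully down (arm 0.20 rad below level); starts between 0 and 0.25. It is stiff (5 N or so at the knob), stays where it is left and moves the ram. The strip, if still under the ram, stops it at about 0.6
- lever_knob (a point): centre of the black ball knob, 34 mm in diameter, at the end of the 14 mm thick lever arm; moves with the lever
- lever_pivot (a point): pivot of the lever, 140 mm from the knob centre, at x -55, y 50, z 200 mm in the press frame. The lever swings in the press's x-z plane and lies on the -x side of the pivot
- strip: flattened piece of metal conduit: flat bar 190 mm long (own x), 26 mm wide (own y), 12 mm thick. Origin at the centre of its underside. It starts on the die block under the ram, lengthwise along the press's y, about 70 mm of one end sticking out free beyond the front (-y) of the die block; ram and head are above the rest
- rack: yellow rack fixed to the bench, 250 mm long (own x), 70 wide, 58 high. Origin at the centre of its underside. Saddles at x 55 to 115 either side, floors at z 30, 12 mm cheeks up to z 58, 46 mm clear between them; end walls 230 mm apart inside. Between the saddles it is open down to the 12 mm base plate: room for fingers only at the strip's middle
- rack_seat (a point): middle of the rack at the height of the saddle floors (30 mm above the bench); its x axis runs along the rack. The strip's origin belongs here
- coupling: bystander: galvanized conduit coupling standing on end, 36 mm diameter, 46 mm high; origin at the centre of its underside
- connector: bystander: flattened EMT connector, about 50 x 42 mm, 26 mm high with its screw; origin at the centre of its underside
- clamp: bystander: copper ground clamp, 50 x 24 mm, 40 mm high; origin at the centre of its underside
- extring: bystander: zinc box extension ring, open square frame 100 x 100 mm, 38 mm high; origin at the centre of its underside
- wrench: bystander: wrench lying flat, 170 mm long; origin at the centre of its underside
- bushing: bystander: blue plastic bushing ring, 40 mm diameter, 16 mm high; origin at the centre of its underside
- ram_foot (a point): middle of the underside of the square steel ram, 34 mm wide, at x 0, y -20 mm in the press frame: 95 mm above the bench with the lever fully up, 65 mm (on the die block) with it fully down
Not all that is in view belongs to the job. Leave any turquoise look-alike of the strip alone.

How it is judged:
On the way, in this order (a step that is already met when the one before it is completed fails the run):
1. the strip lies flat on the bench top, let go (height (world z) of strip below 0.008 m and angle between strip's own z axis and vertical below 0.06 rad and contact force between the fingers and strip below 0.2 N), for 0.2 s.
2. the strip lies on both saddles of the rack, let go (z of strip in the frame of rack_seat between -0.005 and 0.005 m and horizontal distance between strip and rack_seat below 0.025 m and angle between the x axis of strip and the x axis of rack_seat, either way round below 0.15 rad and contact force between the fingers and strip below 0.2 N), for 0.2 s.
3. the lever is all the way down (value of joint lever above 0.95 rad), for 0.2 s.
At the end, for the whole second after the job is handed in: The lever is down to its stop (over 0.95 of 1.05 rad); the strip rests on both saddle floors of the rack (origin within 5 mm of their height and 25 mm of the seat horizontally, lengthwise within 0.15 rad, level within 0.06 rad) and is at rest (value of joint lever above 0.95 rad and z of strip in the frame of rack_seat between -0.005 and 0.005 m and horizontal distance between strip and rack_seat below 0.025 m and angle between the x axis of strip and the x axis of rack_seat, either way round below 0.15 rad and angle between strip's own z axis and vertical below 0.06 rad and linear speed of strip below 0.02 m/s); the robot touches nothing.
It fails at once if a bystander is moved more than 30 mm (distance of any of coupling, connector, clamp, extring, wrench, bushing from where it was at the start of the episode above 0.03 m).
It also fails if it takes over 69 s, if anything falls off the work surface, if the arm or the gripper's body presses on something with over 40 N, if the wrist force passes 120 N, or if a joint passes its speed limit or range.

## Working session

There is one attempt and no reset: what is moved stays moved. The work goes in short steps, Python scripts to look and compute and a tool call to move; the robot and the scene stay as the last step left them, time stands still between calls to the robot, and variables do not carry over. Pictures are saved under pics/ and viewed, at most 10 in all, crops included, and the job is handed in when it is done.

Besides the shell and the picture viewer there is one more tool, called after "Emit:" by a JSON object that holds its "op" and its "data", one argument or row to a line. drive_tool: Moves the arm, as the interface text tells. Its arguments: {"type":"object","properties":{"steps":{"type":"array"},"grip":{"type":"number"},"grip_force":{"type":"number"}},"required":["steps"]}

```bash
mkdir -p pics; cat > h.py <<'E'
import numpy as np, cv2
from workcell import state, imaging, bot, search_frame, cut_out, tip_of
def cloud(cam, mask=None):
    img,d=imaging.read_camera(cam); p=imaging.camera_params(cam)
    return img,d,p
def unproj(d,p,mask):
    v,u=np.nonzero(mask&(d>0)); z=d[v,u]
    c=np.stack([(u-p['cx'])/p['fx']*z,(v-p['cy'])/p['fy']*z,z])
    return (p['R'].T@(c-np.array(p['t']).reshape(3,1))).T
E
python3 - <<'E'
from h import *
ims=[]
np.set_printoptions(precision=4,suppress=True)
for c in ['scene','side']:
    img,d,p=cloud(c); ims.append(img); cv2.imwrite(f'pics/{c}.png',img)
    np.savez(f'{c}.npz',img=img,d=d,**p)
    for n in ['press','lever_knob','lever_pivot','strip','rack','rack_seat','ram_foot','coupling','connector','clamp','extring','wrench','bushing']:
        r=tip_of(c,n); print(c,n,[(np.round(x['point'],3),round(x['score'],2)) for x in r[:3]])
print(state()['time'])
E
```

```text
scene press [(array([0.634, 0.232, 0.003]), 0.7), (array([ 0.528, -0.237,  0.002]), 0.21)]
scene lever_knob [(array([0.483, 0.311, 0.282]), 0.69)]
scene lever_pivot [(array([0.591, 0.292, 0.202]), 0.63)]
scene strip [(array([0.632, 0.191, 0.065]), 0.91), (array([0.179, 0.331, 0.003]), 0.85), (array([0.407, 0.338, 0.002]), 0.82)]
scene rack [(array([ 0.528, -0.237,  0.   ]), 0.66)]
scene rack_seat [(array([ 0.532, -0.237,  0.028]), 0.82)]
scene ram_foot [(array([0.638, 0.213, 0.09 ]), 0.65)]
scene coupling [(array([ 0.784, -0.024,  0.003]), 0.56)]
scene connector [(array([ 0.789, -0.025,  0.004]), 0.7), (array([ 0.738, -0.253, -0.   ]), 0.58)]
scene clamp []
scene extring [(array([ 0.431, -0.471,  0.002]), 0.84)]
scene wrench [(array([ 0.672, -0.44 , -0.   ]), 0.53)]
scene bushing [(array([ 0.4  ,  0.124, -0.001]), 0.45)]
side press [(array([ 0.635,  0.232, -0.   ]), 0.57), (array([0.636, 0.211, 0.091]), 0.55)]
side lever_knob [(array([0.484, 0.313, 0.286]), 0.72), (array([0.634, 0.233, 0.004]), 0.46), (array([ 0.429, -0.479, -0.   ]), 0.28)]
side lever_pivot [(array([0.586, 0.292, 0.204]), 0.82), (array([0.63 , 0.187, 0.064]), 0.75)]
side strip [(array([ 0.407,  0.346, -0.001]), 0.96), (array([ 0.175,  0.329, -0.   ]), 0.95), (array([0.631, 0.189, 0.062]), 0.85)]
side rack [(array([ 0.537, -0.236,  0.001]), 0.73)]
side rack_seat [(array([ 0.531, -0.236,  0.029]), 0.78)]
side ram_foot [(array([0.633, 0.208, 0.089]), 0.53)]
side coupling [(array([ 0.782, -0.023,  0.005]), 0.58)]
side connector [(array([ 0.74 , -0.254, -0.   ]), 0.45)]
side clamp [(array([ 0.755, -0.126, -0.001]), 0.62), (array([ 0.529, -0.234,  0.03 ]), 0.4)]
side extring [(array([ 0.431, -0.477,  0.003]), 0.52)]
side wrench [(array([ 0.672, -0.441, -0.   ]), 0.51)]
side bushing [(array([ 0.399,  0.126, -0.001]), 0.69)]
1.4
```

View pics/scene.png

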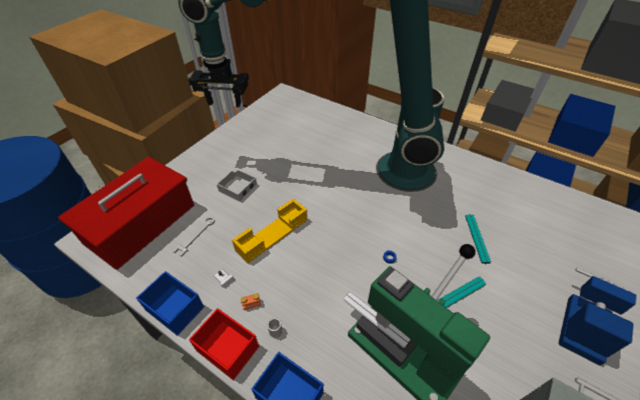

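View pics/side.png

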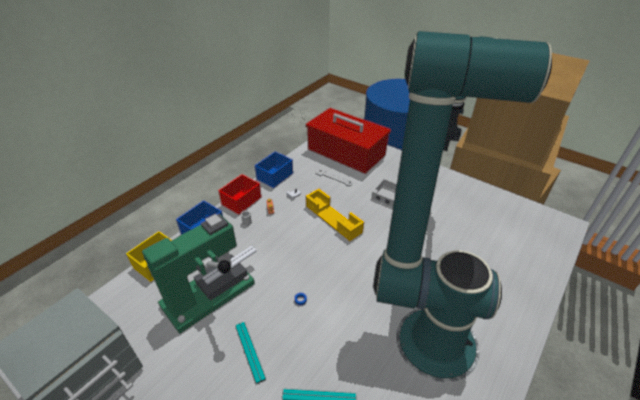

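The scene picture shows the press at lower right around (420,340), with the strip end sticking out at (365,310). The yellow rack is at (270,232), with turquoise decoys at (478,238) and (463,292). The side view agrees: press (205,270), rack (335,215). Next I fit the strip and rack from the depth.

```bash
python3 - <<'E'
from h import *
np.set_printoptions(precision=4,suppress=True)
for c in ['scene','side']:
    img,d,p=cloud(c)
    for n in ['strip','rack','press']:
        for r in cut_out(c,n)[:3]:
            P=unproj(d,p,r['pixels'])
            if len(P)<20: continue
            m=np.median(P,0)
            if n=='strip':
                if abs(P[:,2].mean())<0.03: continue
                P=P[(P[:,2]>.055)&(P[:,2]<.085)]
                T=P[P[:,2]>.07]
            elif n=='rack': T=P[(P[:,2]>.05)&(P[:,2]<.065)]
            else: T=P[(P[:,2]>.262)&(P[:,2]<.278)]
            if len(T)<10: continue
            rect=cv2.minAreaRect(T[:,:2].astype(np.float32)*1000)
            print(c,n,round(r['score'],2),len(T),np.percentile(P[:,2],[2,50,98]),'rect',rect, 'box',cv2.boxPoints(rect).round(0).tolist(), 'ztop',np.percentile(T[:,2],[10,50,90]))
print(state()['time'], state()['tool_pos'], state()['tcp_rot'])
E
```

```text
scene strip 0.92 729 [0.0647 0.0765 0.0801] rect ((632.5252685546875, 191.69625854492188), (188.85504150390625, 30.192541122436523), 81.20238494873047) box [[603.0, 101.0], [633.0, 96.0], [662.0, 283.0], [632.0, 287.0]] ztop [0.0739 0.0767 0.0788]
scene rack 0.72 460 [0.0035 0.0294 0.06  ] rect ((530.2417602539062, -231.70101928710938), (73.94711303710938, 250.2941436767578), 77.53679656982422) box [[400.0, -241.0], [644.0, -295.0], [660.0, -223.0], [416.0, -169.0]] ztop [0.052  0.0572 0.0598]
scene press 0.85 777 [0.0127 0.2227 0.2859] rect ((589.1755981445312, 306.166015625), (234.54237365722656, 183.80508422851562), 77.50938415527344) box [[474.0, 212.0], [654.0, 172.0], [704.0, 401.0], [525.0, 441.0]] ztop [0.2626 0.2711 0.2756]
side strip 0.79 312 [0.0657 0.0736 0.0781] rect ((630.6377563476562, 192.00540161132812), (191.4052276611328, 31.707670211791992), 81.74315643310547) box [[601.0, 100.0], [633.0, 95.0], [660.0, 284.0], [629.0, 289.0]] ztop [0.0714 0.0741 0.0767]
side rack 0.72 272 [-0.0024  0.0264  0.0579] rect ((531.1289672851562, -230.09507751464844), (74.3151626586914, 253.35255432128906), 77.36380767822266) box [[399.0, -239.0], [647.0, -294.0], [663.0, -222.0], [416.0, -166.0]] ztop [0.0514 0.0548 0.0578]
side press 0.56 423 [0.0095 0.1881 0.2836] rect ((573.9358520507812, 314.208984375), (229.53433227539062, 206.14976501464844), 76.81283569335938) box [[447.0, 226.0], [648.0, 179.0], [700.0, 402.0], [500.0, 449.0]] ztop [0.2644 0.27   0.2771]
1.8 [ 0.3026 -0.6034  0.231 ] [[ 0.8939  0.4482 -0.    ]
 [ 0.4482 -0.8939  0.    ]
 [ 0.     -0.     -1.    ]]
```

```bash
cat >> h.py <<'E'
np.set_printoptions(precision=4,suppress=True)
def plan(pos,yaw=None,n=None,vmax=3.6):
    """tool-axis shift (cm) & turn per row, tool down, yaw = world heading of tool x (deg)"""
    s=state(); R=np.array(s['tcp_rot']); p=np.array(s['tool_pos'])
    y0=np.degrees(np.arctan2(R[1,0],R[0,0])); dy=0 if yaw is None else (yaw-y0+180)%360-180
    d=np.array(pos)-p; N=n or int(max(np.ceil(np.linalg.norm(d)*100/vmax),np.ceil(abs(dy)/7),1))
    print('t',s['time'],'yaw0',round(y0,2),'d',d,'dyaw',round(dy,1),'rows',N)
    for i in range(N):
        a=np.radians(y0+dy*i/N); u=d*100/N
        print([round(float(x),2) for x in (np.cos(a)*u[0]+np.sin(a)*u[1], np.sin(a)*u[0]-np.cos(a)*u[1], -u[2], -dy/N)])
E
python3 -c "
from h import *
plan([.612,.07,.2],81.4)"
```

```text
t 1.8 yaw0 26.63 d [ 0.3094  0.6734 -0.031 ] dyaw 54.8 rows 21
[2.75, -2.21, 0.15, -2.61]
[2.85, -2.08, 0.15, -2.61]
[2.94, -1.95, 0.15, -2.61]
[3.03, -1.81, 0.15, -2.61]
[3.11, -1.67, 0.15, -2.61]
[3.18, -1.53, 0.15, -2.61]
[3.25, -1.38, 0.15, -2.61]
[3.31, -1.23, 0.15, -2.61]
[3.36, -1.08, 0.15, -2.61]
[3.41, -0.93, 0.15, -2.61]
[3.44, -0.77, 0.15, -2.61]
[3.48, -0.61, 0.15, -2.61]
[3.5, -0.45, 0.15, -2.61]
[3.52, -0.29, 0.15, -2.61]
[3.53, -0.13, 0.15, -2.61]
[3.53, 0.03, 0.15, -2.61]
[3.52, 0.19, 0.15, -2.61]
[3.51, 0.35, 0.15, -2.61]
[3.49, 0.51, 0.15, -2.61]
[3.47, 0.67, 0.15, -2.61]
[3.43, 0.82, 0.15, -2.61]
```

Emit:
{"op": "drive_tool", "data": {
  "steps": [2.7,-2.2,0.1,-2.6,2.8,-2.1,0.1,-2.6,2.9,-2.0,0.1,-2.6,3.0,-1.8,0.1,-2.6,3.1,-1.7,0.1,-2.6,3.2,-1.5,0.1,-2.6,3.2,-1.4,0.1,-2.6,3.3,-1.2,0.1,-2.6],
  "grip": 1
}}

```text
time: 2.47
tool_pos: [0.4189, -0.3461, 0.2232]
tcp_rot: [[0.675, 0.738, 0.0], [0.738, -0.675, -0.0], [0.0, 0.001, -1.0]]
force: [-0.0, 0.6, 0.3]
finger_gap: 0.0884
grasp_force: 0.0
```

Emit:
{"op": "drive_tool", "data": {
  "steps": [3.3,-1.1,0.2,-2.6,3.4,-0.9,0.2,-2.6,3.4,-0.8,0.2,-2.6,3.5,-0.6,0.2,-2.6,3.5,-0.5,0.2,-2.6,3.5,-0.3,0.2,-2.6,3.5,-0.1,0.2,-2.6,3.5,0,0.2,-2.6]
}}

```text
time: 3.13
tool_pos: [0.5361, -0.0906, 0.2073]
tcp_rot: [[0.369, 0.93, 0.001], [0.93, -0.369, -0.0], [0.0, 0.001, -1.0]]
force: [1.0, -0.8, 0.2]
finger_gap: 0.0881
grasp_force: 0.0
```

Emit:
{"op": "drive_tool", "data": {
  "steps": [3.5,0.2,0.2,-2.6,3.5,0.3,0.2,-2.6,3.5,0.5,0.2,-2.6,3.5,0.7,0.2,-2.6,3.4,0.8,0.2,-2.6,0,0,0,0]
}}

```text
time: 3.63
tool_pos: [0.6109, 0.073, 0.1967]
tcp_rot: [[0.147, 0.989, 0.001], [0.989, -0.147, 0.003], [0.003, 0.001, -1.0]]
force: [0.5, 0.4, -0.1]
finger_gap: 0.0882
grasp_force: 0.0
```

```bash
python3 - <<'E'
from h import *
s=state();print(s['time'],s['tool_pos'],s['force'],s['finger_gap'])
img,d,p=cloud('wrist'); cv2.imwrite('pics/w1.png',img)
for r in cut_out('wrist','strip')[:3]:
    P=unproj(d,p,r['pixels']); print(r['score'],len(P),P.mean(0),np.percentile(P[:,2],[5,50,95]))
    T=P[(P[:,2]>.068)&(P[:,2]<.085)]
    if len(T)>20: print(cv2.minAreaRect(T[:,:2].astype(np.float32)*1000),T.min(0))
plan([.6208,.1227,.2],81.4)
E
```

```text
3.6333 [0.6109 0.073  0.1967] [ 0.5398  0.3971 -0.0537] 0.08815682654399468
0.85 3254 [0.6255 0.1415 0.0753] [0.0729 0.0755 0.0768]
((625.47607421875, 139.79379272460938), (93.76026153564453, 29.99905776977539), 81.57160949707031) [0.6046 0.0918 0.0692]
t 3.7333 yaw0 81.36 d [0.0116 0.0538 0.0033] dyaw 0.0 rows 2
[2.75, 0.17, -0.17, -0.02]
[2.75, 0.17, -0.17, -0.02]
```

View pics/w1.png

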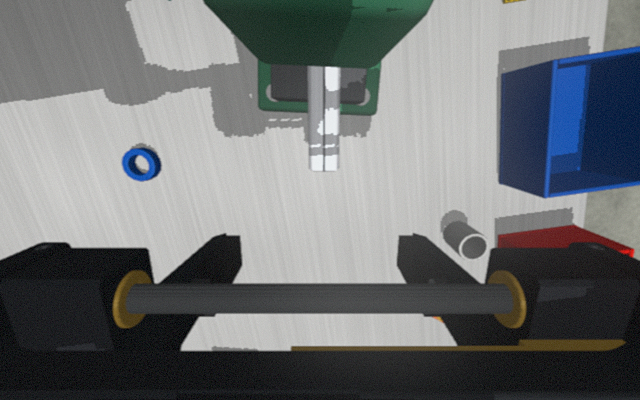

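The wrist picture shows the free end of the strip at (323,170), with open bench in front of it and the head above. I'll grasp about 18 mm from its end.

```bash
python3 -c "
from h import *
plan([.6212,.1145,.0905],81.5,n=5)
p=imaging.camera_params('wrist'); print(-np.array(p['R']).T@np.array(p['t']), state()['tool_pos'])"
```

```text
t 3.7333 yaw0 81.36 d [ 0.012   0.0456 -0.1062] dyaw 0.1 rows 5
[0.94, 0.1, 2.12, -0.03]
[0.94, 0.1, 2.12, -0.03]
[0.94, 0.1, 2.12, -0.03]
[0.94, 0.1, 2.12, -0.03]
[0.94, 0.1, 2.12, -0.03]
[0.6202 0.1374 0.3492] [0.6092 0.0689 0.1967]
```

Emit:
{"op": "drive_tool", "data": {
  "steps": [0,0.1,2.1,0,0,0.1,2.1,0,0,0.1,2.1,0,0,0.1,2.1,0,0,0.1,2.1,0,0,0,0,0]
}}

```text
time: 4.23
tool_pos: [0.6101, 0.065, 0.0873]
tcp_rot: [[0.154, 0.988, -0.008], [0.988, -0.154, -0.001], [-0.002, -0.008, -1.0]]
force: [-0.7, -0.4, -0.5]
finger_gap: 0.0885
grasp_force: 0.0
```

Emit:
{"op": "drive_tool", "data": {
  "steps": [1.2,0,0,0,1.0,0,0,0,0.8,0,0,0,0,0,0,0]
}}

```text
time: 4.57
tool_pos: [0.6204, 0.0986, 0.0942]
tcp_rot: [[0.151, 0.989, 0.004], [0.989, -0.151, 0.001], [0.002, 0.004, -1.0]]
force: [0.6, -0.5, 0.7]
finger_gap: 0.0883
grasp_force: 0.0
```

```bash
python3 -c "
from h import *
plan([.6212,.1145,.0905],81.5,n=2);s=state();print(s['tool_pos'],s['force'])"
```

```text
t 4.5667 yaw0 81.31 d [ 0.0008  0.0159 -0.0037] dyaw 0.2 rows 2
[0.79, -0.08, 0.19, -0.1]
[0.79, -0.08, 0.19, -0.1]
[0.6204 0.0986 0.0942] [ 0.5511 -0.528   0.6747]
```

Emit:
{"op": "drive_tool", "data": {
  "steps": [0.8,0,0.1,0,0.7,0,0,0,0,0,0,0,0,0,0,0]
}}

```text
time: 4.9
tool_pos: [0.6211, 0.112, 0.0912]
tcp_rot: [[0.151, 0.988, 0.0], [0.988, -0.151, -0.0], [-0.0, 0.0, -1.0]]
force: [0.2, 0.2, 0.2]
finger_gap: 0.088
grasp_force: 0.0
```

```bash
python3 -c "
from h import *
plan([.6212,.1145,.0905],81.5,n=1);s=state();print(s['tool_pos'],s['force'])"
```

```text
t 4.9 yaw0 81.29 d [ 0.0001  0.0025 -0.0007] dyaw 0.2 rows 1
[0.25, -0.02, 0.07, -0.21]
[0.6211 0.112  0.0912] [0.1636 0.2372 0.1768]
```

Good; close on it.

Emit:
{"op": "drive_tool", "data": {
  "steps": [0.2,0,0,0,0,0,0,0,0,0,0,0,0,0,0,0,0,0,0,0,0,0,0,0],
  "grip": 0,
  "grip_force": 50
}}

```text
time: 5.4
tool_pos: [0.6213, 0.1132, 0.091]
tcp_rot: [[0.153, 0.988, -0.0], [0.988, -0.153, -0.0], [-0.0, -0.0, -1.0]]
force: [0.4, 0.3, -0.5]
finger_gap: 0.0503
grasp_force: 0.0
```

Emit:
{"op": "drive_tool", "data": {
  "steps": [0,0,0,0,0,0,0,0,0,0,0,0,0,0,0,0,0,0,0,0,0,0,0,0]
}}

```text
time: 5.9
tool_pos: [0.6213, 0.1134, 0.091]
tcp_rot: [[0.152, 0.988, -0.0], [0.988, -0.152, 0.0], [0.0, -0.0, -1.0]]
force: [0.3, -0.9, 0.1]
finger_gap: 0.0103
grasp_force: 0.0
```

```bash
python3 - <<'E'
from h import *
s=state();print(s['time'],s['tool_pos'],s['finger_gap'],s['grasp_force'],bot.tips_ahead)
img,d,p=cloud('wrist'); cv2.imwrite('pics/w2.png',img)
for c in ['wrist','scene']:
  if c=='scene': img,d,p=cloud(c)
  for r in cut_out(c,'strip')[:3]:
    P=unproj(d,p,r['pixels'])
    T=P[(P[:,2]>.05)&(P[:,2]<.1)]
    if len(T)>20: print(c,r['score'],cv2.minAreaRect(T[:,:2].astype(np.float32)*1000),T.min(0),np.percentile(T[:,2],[5,50,95]))
E
```

```text
5.9 [0.6213 0.1134 0.091 ] 0.010278714408193248 0.0 0.025
wrist 0.92 ((627.2734985351562, 145.153076171875), (100.56908416748047, 31.408536911010742), 82.33052825927734) [0.6073 0.0949 0.0616] [0.0733 0.0758 0.0769]
wrist 0.17 ((629.4317016601562, 193.90582275390625), (65.16068267822266, 90.22664642333984), 79.1233901977539) [0.5801 0.1543 0.061 ] [0.0627 0.0639 0.0651]
scene 0.64 ((633.6744995117188, 200.41282653808594), (170.65988159179688, 29.367443084716797), 81.17530822753906) [0.6088 0.1141 0.0689] [0.0724 0.0766 0.0795]
```

View pics/w2.png

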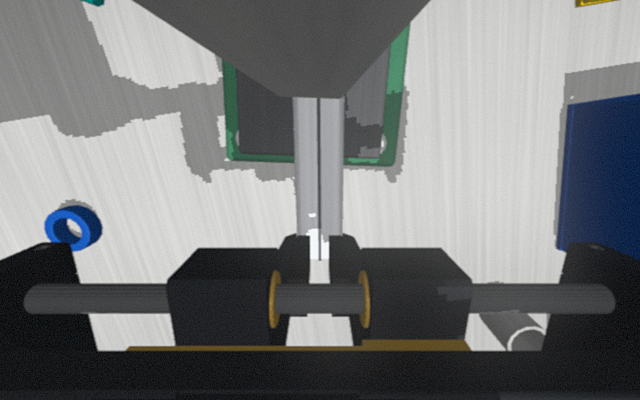

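The fingers at (295,245) and (345,245) closed to 10 mm without touching the strip. I'll measure the finger and strip-end heights.

```bash
python3 - <<'E'
from h import *
img,d,p=cloud('wrist')
m=np.zeros(d.shape,bool)
for (u,v) in [(298,150),(320,150),(342,150),(305,225),(335,225),(320,225),(320,240),(320,255),(320,262),(320,275),(295,242),(345,242),(290,255),(350,255),(300,238),(200,290),(430,290)]:
    m[:]=False; m[v,u]=True; print((u,v),unproj(d,p,m),img[v,u])
img,d,p=cloud('side')
s=cv2.resize(img[200:320,130:310],None,fx=4,fy=4,interpolation=cv2.INTER_CUBIC);
img2,d2,p2=cloud('scene'); s2=cv2.resize(img2[260:360,320:440],None,fx=5,fy=5,interpolation=cv2.INTER_CUBIC)
cv2.imwrite('pics/c1.png',s2)
print(state()['finger_gap'],state()['time'])
E
```

```text
(298, 150) [[0.6176 0.1679 0.075 ]] [151 145 144]
(320, 150) [[0.6305 0.166  0.0761]] [114 112 112]
(342, 150) [[0.6434 0.1638 0.0735]] [136 134 132]
(305, 225) [[0.6139 0.1208 0.0749]] [165 162 163]
(335, 225) [[0.6327 0.1186 0.0767]] [171 167 165]
(320, 225) [[0.6234 0.1197 0.0758]] [88 86 85]
(320, 240) [[0.6236 0.1219 0.1043]] [56 55 52]
(320, 255) [[0.6232 0.1194 0.117 ]] [50 50 53]
(320, 262) [[0.6226 0.1154 0.1166]] [64 65 66]
(320, 275) [[0.6234 0.1216 0.1396]] [91 92 91]
(295, 242) [[0.6111 0.1252 0.1101]] [48 47 47]
(345, 242) [[0.6364 0.1214 0.1103]] [50 47 44]
(290, 255) [[0.6189 0.1478 0.172 ]] [48 48 43]
(350, 255) [[0.6354 0.145  0.1714]] [49 47 50]
(300, 238) [[0.6135 0.1254 0.1062]] [49 48 43]
(200, 290) [[0.5991 0.1488 0.1858]] [34 36 27]
(430, 290) [[0.6521 0.1405 0.1857]] [52 49 50]
0.0004255229891024739 6.25
```

View pics/c1.png

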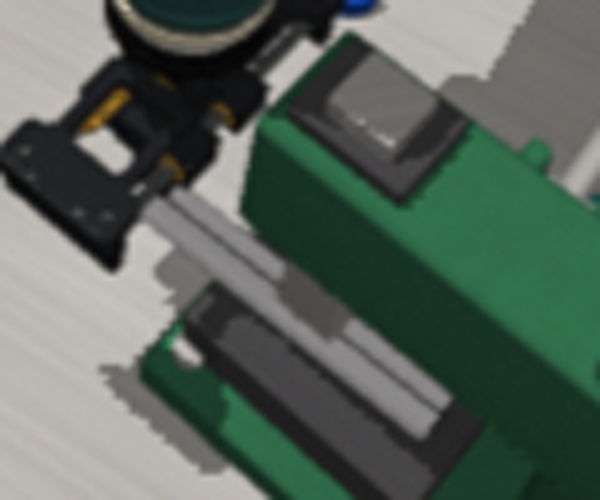

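```bash
python3 - <<'E'
from h import *
img,d,p=cloud('wrist')
m=np.zeros(d.shape,bool)
for u in (290,305,335,350):
  for v in range(226,250,2):
    m[:]=False; m[v,u]=True; print((u,v),unproj(d,p,m).round(3).tolist(),img[v,u])
s=state();print(s['force'],s['ft_torque'],s['grasp_force'],s['finger_gap'],s['tool_pos'])
E
```

```text
(290, 226) [[0.592, 0.095, -0.001]] [210 213 213]
(290, 228) [[0.591, 0.092, -0.001]] [208 213 214]
(290, 230) [[0.591, 0.09, -0.002]] [213 215 214]
(290, 232) [[0.591, 0.089, 0.0]] [213 216 218]
(290, 234) [[0.59, 0.087, -0.001]] [211 212 213]
(290, 236) [[0.59, 0.085, -0.001]] [212 214 213]
(290, 238) [[0.59, 0.083, -0.001]] [215 216 216]
(290, 240) [[0.589, 0.081, -0.0]] [213 217 217]
(290, 242) [[0.589, 0.079, -0.001]] [208 211 211]
(290, 244) [[0.589, 0.077, -0.001]] [171 172 170]
(290, 246) [[0.609, 0.125, 0.114]] [95 96 95]
(290, 248) [[0.618, 0.148, 0.168]] [37 37 38]
(305, 226) [[0.614, 0.12, 0.076]] [167 164 162]
(305, 228) [[0.614, 0.119, 0.076]] [173 168 168]
(305, 230) [[0.613, 0.118, 0.076]] [165 163 161]
(305, 232) [[0.613, 0.116, 0.075]] [159 151 153]
(305, 234) [[0.616, 0.125, 0.1]] [117 115 117]
(305, 236) [[0.616, 0.125, 0.102]] [59 57 56]
(305, 238) [[0.616, 0.124, 0.105]] [50 51 48]
(305, 240) [[0.616, 0.123, 0.104]] [47 48 45]
(305, 242) [[0.615, 0.122, 0.104]] [52 54 51]
(305, 244) [[0.616, 0.123, 0.11]] [43 44 42]
(305, 246) [[0.616, 0.123, 0.112]] [47 52 46]

[... 598 characters left out ...]
3 44 46]
(350, 226) [[0.646, 0.086, -0.001]] [207 208 208]
(350, 228) [[0.646, 0.084, -0.001]] [211 212 211]
(350, 230) [[0.646, 0.082, -0.001]] [212 213 213]
(350, 232) [[0.646, 0.08, -0.001]] [211 213 214]
(350, 234) [[0.645, 0.078, -0.001]] [208 212 213]
(350, 236) [[0.645, 0.076, -0.001]] [211 212 212]
(350, 238) [[0.645, 0.074, -0.001]] [212 215 212]
(350, 240) [[0.645, 0.072, -0.001]] [211 211 210]
(350, 242) [[0.644, 0.07, -0.0]] [212 213 211]
(350, 244) [[0.644, 0.068, -0.001]] [218 219 219]
(350, 246) [[0.644, 0.066, -0.001]] [206 204 204]
(350, 248) [[0.636, 0.145, 0.167]] [71 72 73]
[-0.4544 -0.1485  0.4511] [-0.035  -0.0286  0.0265] 0.0 0.000225769209712791 [0.6213 0.1134 0.091 ]
```

The lowest visible part of the fingers is at z≈0.099, so the tips are above the strip top and about 33 mm higher than the pose suggests. I'll open and measure the tips again.

Emit:
{"op": "drive_tool", "data": {
  "steps": [0,0,0,0,0,0,0,0,0,0,0,0,0,0,0,0,0,0,0,0,0,0,0,0,0,0,0,0,0,0,0,0],
  "grip": 0.75
}}

```text
time: 6.97
tool_pos: [0.6213, 0.1134, 0.091]
tcp_rot: [[0.152, 0.988, -0.0], [0.988, -0.152, 0.0], [-0.0, -0.0, -1.0]]
force: [0.4, -0.4, 0.4]
finger_gap: 0.0516
grasp_force: 0.0
```

```bash
cat >> h.py <<'E'
def tips(cam='wrist',box=.14):
    img,d,p=cloud(cam); s=state(); t=np.array(s['tool_pos']); R=np.array(s['tcp_rot'])
    P=unproj(d,p,img.max(2)<75); q=(P-t)@R
    k=(abs(q[:,0])<.016)&(abs(q[:,1])<.055)&(q[:,2]>-.05)&(q[:,2]<.03)
    q=q[k]
    print(cam,'gap',s['finger_gap'],'n',k.sum())
    for sgn in (-1,1):
        a=q[q[:,1]*sgn>0]
        if len(a)>5: print(' finger',sgn,'tool z pct 90,98,100',np.percentile(a[:,2],[90,98,100]),'y',np.percentile(a[:,1],[2,98]),'x',np.percentile(a[:,0],[2,98]))
E
python3 -c "
from h import *
for c in ['wrist','scene','side']: tips(c)"
```

```text
wrist gap 0.05576449737233247 n 3326
 finger -1 tool z pct 90,98,100 [-0.0157 -0.01   -0.0067] y [-0.04  -0.025] x [-0.0048  0.0107]
 finger 1 tool z pct 90,98,100 [-0.0155 -0.0103 -0.0073] y [0.0264 0.041 ] x [-0.0061  0.0106]
scene gap 0.05956278158437013 n 8
 finger -1 tool z pct 90,98,100 [-0.0137 -0.0099 -0.0089] y [-0.0363 -0.0287] x [-0.0029  0.0106]
side gap 0.06353853544755722 n 32
 finger 1 tool z pct 90,98,100 [-0.0129 -0.0113 -0.0101] y [0.0279 0.0376] x [-0.0034  0.012 ]
```

All three cameras put the tips 7 mm behind the reported TCP, not 25 mm ahead of it. I'll use that measured value and go down 32 mm.

Emit:
{"op": "drive_tool", "data": {
  "steps": [0,0,0.8,0,0,0,0.8,0,0,0,0.8,0,0,0,0.8,0,0,0,0,0,0,0,0,0]
}}

```text
time: 7.62
tool_pos: [0.6202, 0.1132, 0.0575]
tcp_rot: [[0.152, 0.988, -0.003], [0.988, -0.152, -0.0], [-0.001, -0.003, -1.0]]
force: [-0.2, 0.2, 0.1]
finger_gap: 0.066
grasp_force: 0.0
```

```bash
python3 -c "
from h import *
tips('wrist');tips('side'); s=state();print(s['tool_pos'],s['force'])"
```

```text
wrist gap 0.06597107354238596 n 3593
 finger -1 tool z pct 90,98,100 [-0.0152 -0.0105 -0.0069] y [-0.0473 -0.0322] x [-0.0057  0.0106]
 finger 1 tool z pct 90,98,100 [-0.0148 -0.0102 -0.0072] y [0.0336 0.0481] x [-0.0064  0.0106]
side gap 0.06574040389381473 n 32
 finger 1 tool z pct 90,98,100 [-0.0116 -0.0111 -0.011 ] y [0.0309 0.0391] x [-0.0057  0.0106]
[0.6214 0.1134 0.0589] [ 0.9734 -0.5435  0.1107]
```

Emit:
{"op": "drive_tool", "data": {
  "steps": [0,0,0,0,0,0,0,0,0,0,0,0,0,0,0,0,0,0,0,0,0,0,0,0,0,0,0,0,0,0,0,0],
  "grip": 0,
  "grip_force": 50
}}

```text
time: 8.38
tool_pos: [0.6213, 0.1134, 0.0591]
tcp_rot: [[0.152, 0.988, 0.0], [0.988, -0.152, 0.0], [0.0, 0.0, -1.0]]
force: [0.8, 0.4, 1.9]
finger_gap: 0.0251
grasp_force: 50.0
```

Emit:
{"op": "drive_tool", "data": {
  "steps": [0,0,-0.2,0,-1.0,0,0,0,-2.0,0,0,0,-2.5,0,0,0,-2.5,0,0,0,-2.5,0,0,0,-2.5,0,0,0,-2.0,0,0,0]
}}

```text
time: 9.05
tool_pos: [0.5973, -0.0372, 0.0606]
tcp_rot: [[0.153, 0.988, -0.001], [0.988, -0.153, -0.001], [-0.001, -0.001, -1.0]]
force: [0.7, 0.7, -1.6]
finger_gap: 0.0253
grasp_force: 50.0
```

Emit:
{"op": "drive_tool", "data": {
  "steps": [-1.5,0,0,0,-1.0,0,0,0,0,0,0,0,0,0,0,0]
}}

```text
time: 9.38
tool_pos: [0.5943, -0.06, 0.0608]
tcp_rot: [[0.154, 0.988, -0.0], [0.988, -0.154, 0.0], [0.0, -0.0, -1.0]]
force: [-0.4, -0.5, -0.0]
finger_gap: 0.0255
grasp_force: 50.0
```

```bash
cat >> h.py <<'E'
def strip(cams=('scene','side','wrist'),near=None):
    for c in cams:
        img,d,p=cloud(c)
        for r in cut_out(c,'strip')[:4]:
            P=unproj(d,p,r['pixels']); b,g,rr=img[r['pixels']].mean(0)
            if len(P)<20 or g-rr>40: continue
            z=np.median(P[:,2]); T=P[abs(P[:,2]-z)<.03]
            (cx,cy),(w,h),a=cv2.minAreaRect(T[:,:2].astype(np.float32)*1000)
            if w<h: a+=90;w,h=h,w
            A=np.c_[T[:,:2]-T[:,:2].mean(0),np.ones(len(T))]; c3=np.linalg.lstsq(A,T[:,2],rcond=None)[0]
            print(c,'strip',round(r['score'],2),'ctr',round(cx,1),round(cy,1),'size',round(w,1),round(h,1),'ang',round(a,1),'z',np.percentile(T[:,2],[5,50,95]),'slope',c3[:2])
E
python3 -c "
from h import *
strip(); s=state();print(s['time'],s['tool_pos'],s['force'],s['finger_gap'])"
```

```text
scene strip 0.67 ctr 607.0 29.6 size 167.1 29.8 ang 81.2 z [0.0735 0.0771 0.0801] slope [-0.0324 -0.0071]
side strip 0.77 ctr 605.4 30.0 size 173.9 29.3 ang 80.8 z [0.0682 0.0744 0.078 ] slope [ 0.1118 -0.0253]
side strip 0.32 ctr 525.6 -250.6 size 253.0 115.8 ang 167.7 z [0.0044 0.0263 0.0554] slope [-0.0175 -0.0391]
wrist strip 0.71 ctr 603.2 -6.9 size 136.1 30.7 ang 82.1 z [0.0744 0.0769 0.0783] slope [-0.0017 -0.0135]
9.6833 [ 0.5947 -0.0587  0.061 ] [-0.3681  0.5141 -0.5665] 0.025541169288838615
```

Emit:
{"op": "drive_tool", "data": {
  "steps": [0,0,1.0,0,0,0,1.5,0,0,0,1.5,0,0,0,1.2,0,0,0,0.7,0,0,0,0.2,0,0,0,0,0,0,0,0,0]
}}

```text
time: 10.35
tool_pos: [0.595, -0.0596, 0.0003]
tcp_rot: [[0.152, 0.988, 0.001], [0.988, -0.152, -0.0], [0.0, 0.001, -1.0]]
force: [0.4, 0.3, -2.5]
finger_gap: 0.0254
grasp_force: 50.0
```

```bash
python3 -c "
from h import *
strip(('wrist','scene'));tips('wrist'); s=state();print(s['time'],s['tool_pos'],s['force'],s['finger_gap'])"
```

```text
wrist strip 0.71 ctr 604.1 -7.0 size 138.1 33.0 ang 81.7 z [0.014  0.0166 0.018 ] slope [-0.0044 -0.0128]
scene strip 0.6 ctr 602.5 31.2 size 167.0 41.8 ang 81.0 z [0.0008 0.0171 0.0205] slope [ 0.0455 -0.0275]
wrist gap 0.025103870063727753 n 2773
 finger -1 tool z pct 90,98,100 [-0.017  -0.0103 -0.0063] y [-0.0267 -0.0121] x [-0.0031  0.0107]
 finger 1 tool z pct 90,98,100 [-0.0166 -0.0103  0.002 ] y [0.0133 0.0276] x [-0.0048  0.0107]
10.6 [ 0.5953 -0.0597  0.0008] [ 0.5501  0.0084 -1.6269] 0.025103870063727753
```

Emit:
{"op": "drive_tool", "data": {
  "steps": [0,0,0.2,0,0,0,0.15,0,0,0,0.1,0,0,0,0,0,0,0,0,0]
}}

```text
time: 11.02
tool_pos: [0.5945, -0.0596, -0.0046]
tcp_rot: [[0.153, 0.988, -0.0], [0.988, -0.153, 0.0], [0.0, -0.0, -1.0]]
force: [-0.1, -0.7, -2.1]
finger_gap: 0.0256
grasp_force: 50.0
```

Emit:
{"op": "drive_tool", "data": {
  "steps": [0,0,0,0,0,0,0,0,0,0,0,0,0,0,0,0,0,0,0,0,0,0,0,0,0,0,0,0],
  "grip": 0.85
}}

```text
time: 11.6
tool_pos: [0.5947, -0.0596, -0.0044]
tcp_rot: [[0.153, 0.988, 0.0], [0.988, -0.153, 0.0], [0.0, 0.0, -1.0]]
force: [0.2, 0.8, -0.4]
finger_gap: 0.0699
grasp_force: 0.0
```

Emit:
{"op": "drive_tool", "data": {
  "steps": [0,0,-1.5,0,0,0,-3,0,0,0,-3,0,0,0,-3.5,0,0,0,-1,0,0,0,0,0]
}}

```text
time: 12.1
tool_pos: [0.5978, -0.06, 0.1199]
tcp_rot: [[0.152, 0.988, 0.008], [0.988, -0.152, -0.001], [0.0, 0.008, -1.0]]
force: [0.4, 0.5, 0.8]
finger_gap: 0.0746
grasp_force: 0.0
```

```bash
python3 - <<'E'
from h import *
strip(); s=state();print(s['time'],s['tool_pos'],s['force'],s['finger_gap'])
for c in ('scene','wrist','side'):
    print(c,[(x['point'],x['score']) for x in tip_of(c,'strip')[:3]])
E
```

```text
scene strip 0.7 ctr 605.2 18.5 size 190.6 30.4 ang 82.2 z [0.0069 0.0114 0.0147] slope [-0.0902  0.0125]
side strip 0.67 ctr 609.4 15.3 size 195.8 42.8 ang 80.6 z [-0.0007  0.0084  0.0128] slope [0.0267 0.0021]
wrist strip 0.94 ctr 605.6 9.1 size 184.2 32.3 ang 81.6 z [0.0073 0.0105 0.0118] slope [-0.0056  0.0023]
12.4 [ 0.5928 -0.0593  0.1129] [0.4248 0.3422 0.4299] 0.07509509221573751
scene [([0.6096, 0.0166, 0.0022], 0.81), ([0.4032, 0.3391, 0.0026], 0.77), ([0.1779, 0.3297, -0.0009], 0.61)]
wrist [([0.6058, 0.013, 0.0017], 0.95)]
side [([0.1747, 0.326, 0.0017], 0.96), ([0.6055, 0.014, -0.0011], 0.95), ([0.4089, 0.347, -0.0009], 0.73)]
```

```bash
python3 -c "
from h import *
plan([.606,.0172,-.005],81.5,n=6)"
```

```text
t 12.55 yaw0 81.23 d [ 0.0123  0.0766 -0.119 ] dyaw 0.3 rows 6
[1.29, 0.01, 1.98, -0.04]
[1.29, 0.01, 1.98, -0.04]
[1.29, 0.01, 1.98, -0.04]
[1.29, 0.01, 1.98, -0.04]
[1.29, 0.01, 1.98, -0.04]
[1.29, 0.01, 1.98, -0.04]
```

Emit:
{"op": "drive_tool", "data": {
  "steps": [2.5,0,1.0,0,3.0,0,2.0,0,2.3,0,2.5,-0.2,0,0,2.5,0,0,0,2.0,0,0,0,1.2,0,0,0,0,0,0,0,0,0]
}}

```text
time: 13.22
tool_pos: [0.6059, 0.0173, 0.0028]
tcp_rot: [[0.149, 0.989, -0.002], [0.989, -0.149, -0.0], [-0.0, -0.002, -1.0]]
force: [0.3, -0.2, 0.2]
finger_gap: 0.0749
grasp_force: 0.0
```

```bash
python3 -c "
from h import *
plan([.606,.0172,-.005],81.5,n=1); tips('wrist'); print(state()['force'])"
```

```text
t 13.2167 yaw0 81.41 d [ 0.0001 -0.0001 -0.0078] dyaw 0.1 rows 1
[-0.01, 0.01, 0.78, -0.09]
wrist gap 0.07493291518390037 n 3873
 finger -1 tool z pct 90,98,100 [-0.0144 -0.0094 -0.0069] y [-0.0517 -0.0366] x [-0.006   0.0106]
 finger 1 tool z pct 90,98,100 [-0.0136 -0.0085 -0.0059] y [0.0379 0.0525] x [-0.0067  0.0106]
[ 0.2221 -0.2892  0.8892]
```

Emit:
{"op": "drive_tool", "data": {
  "steps": [0,0,0.5,0,0,0,0.2,0,0,0,0,0,0,0,0,0]
}}

```text
time: 13.6
tool_pos: [0.6069, 0.0173, -0.0029]
tcp_rot: [[0.149, 0.989, 0.001], [0.989, -0.149, 0.0], [0.0, 0.001, -1.0]]
force: [-0.8, 0.3, 0.3]
finger_gap: 0.075
grasp_force: 0.0
```

Emit:
{"op": "drive_tool", "data": {
  "steps": [0,0,0,0,0,0,0,0,0,0,0,0,0,0,0,0,0,0,0,0,0,0,0,0,0,0,0,0,0,0,0,0],
  "grip": 0,
  "grip_force": 45
}}

```text
time: 14.27
tool_pos: [0.6065, 0.0175, -0.0035]
tcp_rot: [[0.149, 0.989, -0.0], [0.989, -0.149, 0.0], [-0.0, -0.0, -1.0]]
force: [-0.6, 0.2, 0.4]
finger_gap: 0.0252
grasp_force: 45.0
```

Emit:
{"op": "drive_tool", "data": {
  "steps": [0,0,-1,0,0,0,-2,0,0,0,-3,0,0,0,-3,0,0,0,-3,0,0,0,-2,0,0,0,0,0]
}}

```text
time: 14.85
tool_pos: [0.6103, 0.0175, 0.143]
tcp_rot: [[0.149, 0.989, 0.01], [0.989, -0.149, -0.0], [0.001, 0.01, -1.0]]
force: [0.3, 0.2, -1.0]
finger_gap: 0.0256
grasp_force: 45.0
```

```bash
python3 - <<'E'
from h import *
strip(('scene','wrist'));  s=state(); print(s['tool_pos'],s['finger_gap'],s['grasp_force'],s['force'])
d=np.load('scene.npz')
plan([.46,-.2,.12],-12.5)
E
```

```text
scene strip 0.92 ctr 611.2 19.3 size 187.6 27.9 ang 82.0 z [0.155  0.1583 0.1607] slope [-0.0431  0.0041]
wrist strip 0.67 ctr 608.6 33.4 size 155.5 29.9 ang 81.5 z [0.1476 0.1498 0.1509] slope [-0.0002 -0.0018]
[0.6048 0.0175 0.1344] 0.025170509379470355 44.9991649389267 [-0.0172 -0.1891 -1.7249]
t 15.05 yaw0 81.43 d [-0.1448 -0.2175 -0.0144] dyaw -93.9 rows 14
[-1.69, -0.79, 0.1, 6.71]
[-1.77, -0.59, 0.1, 6.71]
[-1.83, -0.38, 0.1, 6.71]
[-1.86, -0.16, 0.1, 6.71]
[-1.87, 0.06, 0.1, 6.71]
[-1.85, 0.27, 0.1, 6.71]
[-1.8, 0.49, 0.1, 6.71]
[-1.73, 0.7, 0.1, 6.71]
[-1.64, 0.89, 0.1, 6.71]
[-1.52, 1.08, 0.1, 6.71]
[-1.39, 1.25, 0.1, 6.71]
[-1.23, 1.4, 0.1, 6.71]
[-1.06, 1.54, 0.1, 6.71]
[-0.87, 1.65, 0.1, 6.71]
```

```bash
python3 -c "
from h import *
plan([.531,-.233,.12],-12.6,n=15)"
```

```text
t 15.05 yaw0 81.43 d [-0.0738 -0.2505 -0.0144] dyaw -94.0 rows 15
[-1.72, -0.24, 0.1, 6.27]
[-1.74, -0.05, 0.1, 6.27]
[-1.74, 0.14, 0.1, 6.27]
[-1.71, 0.33, 0.1, 6.27]
[-1.66, 0.52, 0.1, 6.27]
[-1.6, 0.69, 0.1, 6.27]
[-1.51, 0.86, 0.1, 6.27]
[-1.41, 1.02, 0.1, 6.27]
[-1.29, 1.17, 0.1, 6.27]
[-1.15, 1.31, 0.1, 6.27]
[-1.0, 1.42, 0.1, 6.27]
[-0.84, 1.52, 0.1, 6.27]
[-0.67, 1.61, 0.1, 6.27]
[-0.49, 1.67, 0.1, 6.27]
[-0.31, 1.71, 0.1, 6.27]
```

Emit:
{"op": "drive_tool", "data": {
  "steps": [-1.7,-0.2,0.1,6.3,-1.7,-0.1,0.1,6.3,-1.7,0.1,0.1,6.3,-1.7,0.3,0.1,6.3,-1.7,0.5,0.1,6.3,-1.6,0.7,0.1,6.3,-1.5,0.9,0.1,6.3,-1.4,1.0,0.1,6.3]
}}

```text
time: 15.72
tool_pos: [0.5641, -0.1152, 0.1255]
tcp_rot: [[0.86, 0.511, -0.005], [0.511, -0.86, 0.001], [-0.004, -0.004, -1.0]]
force: [-0.1, 0.4, -1.4]
finger_gap: 0.025
grasp_force: 45.0
```

Emit:
{"op": "drive_tool", "data": {
  "steps": [-1.3,1.2,0.1,6.3,-1.2,1.3,0.1,6.3,-1.0,1.4,0.1,6.3,-0.8,1.5,0.1,6.3,-0.7,1.6,0.1,6.2,-0.5,1.7,0.1,6.2,-0.3,1.7,0.1,6.2,0,0,0,0]
}}

```text
time: 16.38
tool_pos: [0.5282, -0.2332, 0.1185]
tcp_rot: [[0.974, -0.227, -0.005], [-0.227, -0.974, 0.001], [-0.005, 0.0, -1.0]]
force: [0.8, -0.5, -1.2]
finger_gap: 0.0249
grasp_force: 45.0
```

```bash
python3 - <<'E'
from h import *
s=state(); print(s['time'],s['tool_pos'],s['finger_gap'],s['grasp_force'],s['force'],s['q'])
for c in ('wrist','scene','side'):
    img,d,p=cloud(c)
    if c=='wrist': cv2.imwrite('pics/w3.png',img)
    hsv=cv2.cvtColor(img,cv2.COLOR_BGR2HSV); m=(hsv[...,0]>18)&(hsv[...,0]<32)&(hsv[...,1]>150)&(hsv[...,2]>60)
    P=unproj(d,p,m); P=P[(abs(P[:,0]-.53)<.17)&(abs(P[:,1]+.233)<.1)]
    # rack-frame coords about nominal centre, yaw -12.6
    a=np.radians(-12.6); q=P[:,:2]-[.531,-.233]; X=q@[np.cos(a),np.sin(a)]; Y=q@[-np.sin(a),np.cos(a)]
    T=(P[:,2]>.05)&(P[:,2]<.066)
    print(c,len(P),T.sum(),'X',np.percentile(X[T],[1,99]),'Y',np.percentile(Y[T],[1,99]))
    for lo,hi in ((-.12,-.06),(.06,.12)):
        for sg in (1,-1):
            k=T&(X>lo)&(X<hi)&(Y*sg>.015)
            if k.sum()>8: print('  cheek',lo,sg,k.sum(),'Y med',np.median(Y[k]).round(4),np.percentile(Y[k],[5,95]),'fit slope',np.polyfit(X[k],Y[k],1)[0].round(3),'z',np.median(P[k,2]).round(4))
    f=(P[:,2]>.015)&(P[:,2]<.04)&(abs(Y)<.02)&(abs(X)>.06)
    print('  floor z',np.percentile(P[f,2],[10,50,90]) if f.sum()>5 else None)
    print([(x['point'],x['score']) for x in tip_of(c,'rack_seat')[:2]])
strip(('scene','side','wrist'))
E
```

```text
16.3833 [ 0.5282 -0.2332  0.1185] 0.024944987448331454 45.00009834766388 [ 0.7534 -0.4666 -1.2329] [-0.4582  0.1801  1.9241 -0.0014  1.0423  1.342 ]
wrist 8608 5037 X [-0.1203  0.1256] Y [-0.0335  0.0349]
  cheek -0.12 1 218 Y med 0.0278 [0.0238 0.0324] fit slope -0.024 z 0.0571
  cheek -0.12 -1 265 Y med -0.0289 [-0.0345 -0.0237] fit slope -0.039 z 0.057
  cheek 0.06 1 1604 Y med 0.0289 [0.0229 0.0345] fit slope -0.042 z 0.0572
  cheek 0.06 -1 1498 Y med -0.0277 [-0.033  -0.0223] fit slope 0.047 z 0.0571
  floor z [0.0282 0.0292 0.0302]
[]
scene 1712 364 X [-0.1235  0.124 ] Y [-0.0332  0.0366]
  cheek -0.12 1 78 Y med 0.0304 [0.0224 0.0358] fit slope 0.051 z 0.0573
  cheek 0.06 1 95 Y med 0.0316 [0.0231 0.0361] fit slope -0.059 z 0.0569
  cheek 0.06 -1 84 Y med -0.0254 [-0.033  -0.0203] fit slope 0.034 z 0.0572
  floor z [0.0274 0.0298 0.0327]
[([0.5323, -0.2365, 0.0291], 0.66)]
side 1175 233 X [-0.1256  0.1229] Y [-0.0333  0.0384]
  cheek -0.12 1 53 Y med 0.0305 [0.022  0.0369] fit slope 0.021 z 0.0553
  cheek -0.12 -1 53 Y med -0.0259 [-0.033  -0.0206] fit slope -0.029 z 0.0549
  cheek 0.06 1 41 Y med 0.0307 [0.0234 0.0356] fit slope -0.018 z 0.0547
  cheek 0.06 -1 17 Y med -0.0226 [-0.0307 -0.0189] fit slope -0.133 z 0.053
  floor z [0.0222 0.0276 0.0355]
[([0.5269, -0.236, 0.0287], 0.9)]
scene strip 0.51 ctr 576.5 -237.3 size 93.4 29.6 ang 167.4 z [0.1293 0.1355 0.1383] slope [-0.0415 -0.1145]
scene strip 0.18 ctr 524.7 303.9 size 79.3 29.4 ang 168.5 z [0.2357 0.2627 0.2901] slope [-0.8076  0.1277]
side strip 0.51 ctr 485.2 -216.0 size 102.8 30.1 ang 167.1 z [0.1279 0.1338 0.1375] slope [-0.0257 -0.1044]
wrist strip 0.63 ctr 547.9 -235.5 size 154.7 29.9 ang 167.4 z [0.1336 0.1359 0.137 ] slope [-0.0002 -0.0013]
```

View pics/w3.png

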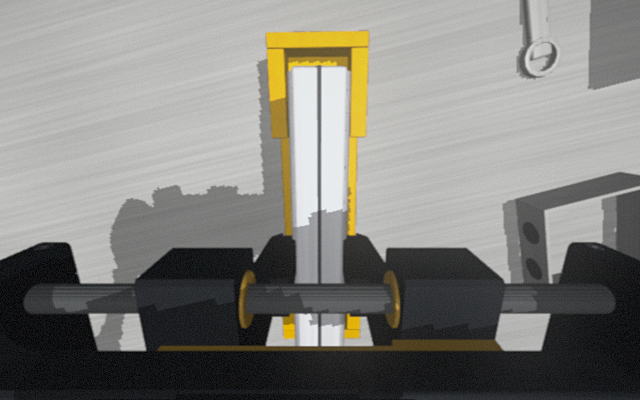

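The wrist picture shows the strip at (320,200) lined up over the rack, between the cheeks at (275,95) and (362,95). I'm going down.

```bash
python3 -c "
from h import *
plan([.5325,-.2333,.036],-12.6,n=5)"
```

```text
t 16.9833 yaw0 -12.72 d [ 0.0015 -0.0021 -0.0857] dyaw 0.1 rows 5
[0.04, 0.03, 1.71, -0.02]
[0.04, 0.03, 1.71, -0.02]
[0.04, 0.03, 1.71, -0.02]
[0.04, 0.03, 1.71, -0.02]
[0.04, 0.03, 1.71, -0.02]
```

Emit:
{"op": "drive_tool", "data": {
  "steps": [0.1,0,1.2,0,0.1,0,2.2,0,0,0,2.2,0,0,0,1.5,0,0,0,1.0,0,0,0,0.5,0,0,0,0,0,0,0,0,0]
}}

```text
time: 17.65
tool_pos: [0.5331, -0.2322, 0.0357]
tcp_rot: [[0.975, -0.221, 0.0], [-0.221, -0.975, -0.0], [0.0, 0.0, -1.0]]
force: [-0.6, 0.8, -1.8]
finger_gap: 0.0253
grasp_force: 45.0
```

```bash
python3 -c "
from h import *
plan([.5325,-.2333,.0275],-12.6,n=1);s=state();print(s['force']); strip(['wrist'])"
```

```text
t 17.65 yaw0 -12.77 d [-0.0006 -0.0011 -0.0082] dyaw 0.2 rows 1
[-0.03, 0.12, 0.82, -0.17]
[-0.6486  0.799  -1.7757]
wrist strip 0.89 ctr 544.7 -235.4 size 166.3 33.3 ang 167.3 z [0.0484 0.0507 0.0518] slope [ 0.0011 -0.0021]
```

Emit:
{"op": "drive_tool", "data": {
  "steps": [0,0.1,0.5,-0.2,0,0,0.3,0,0,0,0.1,0,0,0,0,0,0,0,0,0]
}}

```text
time: 18.17
tool_pos: [0.5325, -0.233, 0.0265]
tcp_rot: [[0.976, -0.218, 0.0], [-0.218, -0.976, -0.0], [0.0, 0.0, -1.0]]
force: [0.3, -0.7, -1.3]
finger_gap: 0.0254
grasp_force: 45.0
```

Emit:
{"op": "drive_tool", "data": {
  "steps": [0,0,0,0,0,0,0,0,0,0,0,0,0,0,0,0,0,0,0,0,0,0,0,0],
  "grip": 0.7
}}

```text
time: 18.67
tool_pos: [0.5327, -0.233, 0.0266]
tcp_rot: [[0.976, -0.218, 0.0], [-0.218, -0.976, -0.0], [0.0, 0.0, -1.0]]
force: [0.8, 0.2, -0.6]
finger_gap: 0.0615
grasp_force: 0.0
```

Emit:
{"op": "drive_tool", "data": {
  "steps": [0,0,-1.0,0,0,0,-2.0,0,0,0,-3,0,0,0,-4,0,0,0,-4,0,0,0,-4,0,0,0,-4,0,0,0,-3,0],
  "grip": 0.3
}}

```text
time: 19.33
tool_pos: [0.5332, -0.2333, 0.2817]
tcp_rot: [[0.976, -0.218, 0.004], [-0.218, -0.976, -0.002], [0.005, 0.001, -1.0]]
force: [0.8, 0.6, 1.3]
finger_gap: 0.0268
grasp_force: 0.0
```

```bash
python3 - <<'E'
from h import *
strip(); s=state();print(s['time'],s['tool_pos'],s['force'],s['finger_gap'])
for c in ('scene','side','wrist'):
    print(c,[(x['point'],x['score']) for x in tip_of(c,'strip')[:3]])
for c in ('scene','side'):
    for n in ('lever_knob','lever_pivot'):
        print(c,n,[(x['point'],x['score']) for x in tip_of(c,n)[:2]])
    img,d,p=cloud(c)
    r=cut_out(c,'lever_knob')[0]; P=unproj(d,p,r['pixels']); k=P[img[r['pixels']&(d>0)].max(1)<90]
    print(c,'knob',len(P),len(k),np.median(k,0),np.percentile(k,[5,95],axis=0))
E
```

```text
scene strip 0.93 ctr 526.6 -235.8 size 197.1 61.6 ang 170.9 z [0.0318 0.0416 0.045 ] slope [0.0774 0.2798]
scene strip 0.34 ctr 530.4 -230.7 size 251.6 75.5 ang 167.5 z [0.0093 0.0363 0.0591] slope [-0.0509 -0.2383]
side strip 0.59 ctr 530.4 -228.4 size 186.0 30.2 ang 169.3 z [0.0343 0.039  0.0431] slope [-0.0003  0.0302]
side strip 0.25 ctr 431.8 -470.3 size 112.1 103.1 ang 93.3 z [0.0009 0.0203 0.0362] slope [-0.0082  0.0155]
wrist strip 0.61 ctr 527.8 -232.9 size 194.5 31.2 ang 167.3 z [0.0356 0.0385 0.04  ] slope [0.0002 0.0175]
19.6333 [ 0.5316 -0.2325  0.2752] [-0.048   0.3619  0.0293] 0.02641618712444751
scene [([0.1777, 0.3323, 0.0031], 0.91), ([0.4027, 0.3396, 0.0027], 0.84), ([0.5301, -0.2297, 0.0321], 0.74)]
side [([0.1772, 0.3295, -0.0016], 0.78), ([0.4071, 0.348, -0.0039], 0.6), ([0.5303, -0.2343, 0.0266], 0.57)]
wrist [([0.5295, -0.2329, 0.0306], 0.85)]
scene lever_knob [([0.4833, 0.3083, 0.2844], 0.82)]
scene lever_pivot [([0.5924, 0.2908, 0.2006], 0.64)]
scene knob 520 181 [0.4903 0.3118 0.2969] [[0.4759 0.2992 0.285 ]
 [0.4981 0.3244 0.3026]]
side lever_knob [([0.4015, 0.1274, -0.0014], 0.37)]
side lever_pivot [([0.5879, 0.2917, 0.2029], 0.82)]
side knob 244 145 [0.4755 0.3177 0.2935] [[0.4672 0.3035 0.2791]
 [0.4895 0.3281 0.3012]]
```

The strip is seated at (0.530,-0.233) with its top at about 0.040. Next is the lever: close the fingers and go above the knob.

```bash
python3 -c "
from h import *
plan([.482,.311,.345],80,n=16)"
```

```text
t 20.1833 yaw0 -12.57 d [-0.0505  0.5439  0.0687] dyaw 92.6 rows 16
[-1.05, -3.25, -0.43, -5.79]
[-0.72, -3.34, -0.43, -5.79]
[-0.38, -3.39, -0.43, -5.79]
[-0.03, -3.41, -0.43, -5.79]
[0.31, -3.4, -0.43, -5.79]
[0.65, -3.35, -0.43, -5.79]
[0.99, -3.27, -0.43, -5.79]
[1.31, -3.15, -0.43, -5.79]
[1.62, -3.0, -0.43, -5.79]
[1.92, -2.82, -0.43, -5.79]
[2.19, -2.62, -0.43, -5.79]
[2.45, -2.38, -0.43, -5.79]
[2.67, -2.12, -0.43, -5.79]
[2.87, -1.84, -0.43, -5.79]
[3.05, -1.54, -0.43, -5.79]
[3.19, -1.23, -0.43, -5.79]
```

Emit:
{"op": "drive_tool", "data": {
  "steps": [-1.0,-3.2,-0.6,-5.8,-0.7,-3.3,-0.6,-5.8,-0.4,-3.4,-0.6,-5.8,0,-3.4,-0.6,-5.8,0.3,-3.4,-0.6,-5.8,0.7,-3.3,-0.6,-5.8,1.0,-3.3,-0.6,-5.8,1.3,-3.1,-0.6,-5.8],
  "grip": 0
}}

```text
time: 20.85
tool_pos: [0.5077, 0.0389, 0.3251]
tcp_rot: [[0.828, 0.561, 0.001], [0.561, -0.828, 0.0], [0.001, 0.0, -1.0]]
force: [0.9, -0.1, -0.2]
finger_gap: 0.0001
grasp_force: 0.0
```

Emit:
{"op": "drive_tool", "data": {
  "steps": [1.6,-3.0,-0.6,-5.8,1.9,-2.8,-0.6,-5.8,2.2,-2.6,-0.6,-5.8,2.4,-2.4,-0.4,-5.8,2.7,-2.1,0,-5.8,2.9,-1.8,0,-5.8,3.0,-1.5,0,-5.8,3.2,-1.2,0,-5.8]
}}

```text
time: 21.52
tool_pos: [0.4826, 0.3098, 0.3468]
tcp_rot: [[0.165, 0.986, 0.001], [0.986, -0.165, 0.0], [0.0, 0.001, -1.0]]
force: [1.3, 0.2, 0.5]
finger_gap: 0.0007
grasp_force: 0.0
```

Emit:
{"op": "drive_tool", "data": {
  "steps": [0,0,0,0,0,0,0,0]
}}

```text
time: 21.68
tool_pos: [0.4825, 0.3095, 0.3462]
tcp_rot: [[0.167, 0.986, -0.0], [0.986, -0.167, -0.001], [-0.001, -0.0, -1.0]]
force: [0.3, -0.2, -1.0]
finger_gap: 0.0003
grasp_force: 0.0
```

```bash
python3 - <<'E'
from h import *
s=state();print(s['tool_pos'],s['finger_gap'],s['q'])
tips('wrist');tips('scene')
print([(x['point'],x['score']) for x in tip_of('wrist','lever_knob')[:2]])
img,d,p=cloud('wrist'); cv2.imwrite('pics/w4.png',img)
print([(x['point'],x['score']) for x in tip_of('wrist','lever_knob')[:2]])
plan([.482,.311,.345],80,n=1)
E
```

```text
[0.4825 0.3095 0.3462] 0.0003286102328729696 [ 0.5271  0.0215  1.6699 -0.0003  1.4508  0.6952]
wrist gap 0.0004867210997242991 n 1896
 finger -1 tool z pct 90,98,100 [-0.015  -0.01   -0.0078] y [-0.0122 -0.0003] x [0.006  0.0106]
 finger 1 tool z pct 90,98,100 [-0.0148 -0.0104 -0.008 ] y [0.0014 0.0131] x [0.004  0.0106]
scene gap 0.0006518315807398529 n 0
[([0.4806, 0.3136, 0.2863], 0.75), ([0.7545, -0.1306, -0.0016], 0.61)]
[([0.4799, 0.3113, 0.2859], 0.94), ([0.757, -0.1306, -0.0012], 0.29)]
t 21.9333 yaw0 80.11 d [-0.0013  0.0041 -0.0017] dyaw -0.1 rows 1
[0.38, -0.2, 0.17, 0.11]
```

View pics/w4.png

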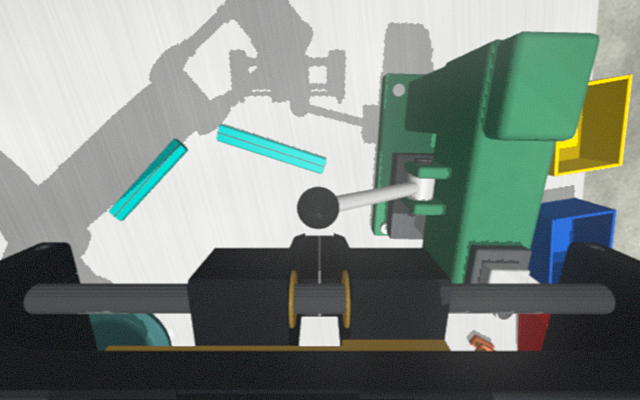

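The picture shows the knob at (318,207), directly ahead of the closed fingers, with the lever running right to its pivot at (425,185). I'll press down, following the arc along tool -y.

Emit:
{"op": "drive_tool", "data": {
  "steps": [0.3,-0.2,2.0,0,0,0,2.0,0,0,-0.1,1.0,0,0,-0.5,1.0,0,0,-0.5,1.0,0,0,-0.5,1.0,0,0,-0.4,1.2,0,0,0,0,0]
}}

```text
time: 22.6
tool_pos: [0.4601, 0.3143, 0.2535]
tcp_rot: [[0.171, 0.985, -0.003], [0.985, -0.171, 0.0], [-0.0, -0.003, -1.0]]
force: [-0.3, 0.1, 0.2]
finger_gap: 0.0001
grasp_force: 0.1
```

```bash
python3 - <<'E'
from h import *
s=state();print(s['tool_pos'],s['force'])
for c in ('wrist','scene'):
    cloud(c); print(c,[(x['point'],x['score']) for x in tip_of(c,'lever_knob')[:2]])
E
```

```text
[0.4601 0.3143 0.2535] [-0.2763  0.074   0.1596]
wrist []
scene [([0.4559, 0.3179, 0.2414], 0.69)]
```

Emit:
{"op": "drive_tool", "data": {
  "steps": [0,-0.3,1.2,0,0,-0.2,1.2,0,0,-0.1,1.2,0,0,0,1.2,0,0,0.1,1.0,0,0,0.1,0.8,0,0,0,0.4,0,0,0,0,0]
}}

```text
time: 23.47
tool_pos: [0.4578, 0.3148, 0.1828]
tcp_rot: [[0.17, 0.985, -0.001], [0.985, -0.17, -0.002], [-0.002, -0.001, -1.0]]
force: [0.3, -0.5, 0.0]
finger_gap: 0.0007
grasp_force: 0.0
```

```bash
python3 - <<'E'
from h import *
s=state();print(s['tool_pos'],s['force'])
for c in ('side','scene'):
    cloud(c); print(c,[(x['point'],x['score']) for x in tip_of(c,'lever_knob')[:2]],[(x['point'],x['score']) for x in tip_of(c,'ram_foot')[:1]])
E
```

```text
[0.4578 0.3148 0.1828] [ 0.2626 -0.5083  0.0193]
side [([0.4605, 0.3177, 0.172], 0.59)] []
scene [] [([0.5297, -0.2396, 0.0016], 0.52)]
```

Emit:
{"op": "drive_tool", "data": {
  "steps": [0,0,0.3,0,0,0,0.3,0,0,0,0.3,0,0,0,0,0]
}}

```text
time: 24.1
tool_pos: [0.4589, 0.3159, 0.181]
tcp_rot: [[0.17, 0.986, 0.003], [0.986, -0.17, 0.001], [0.002, 0.002, -1.0]]
force: [-7.5, -5.2, 23.7]
finger_gap: 0.0002
grasp_force: 11.8
```

The force rose to 24 N with no further travel, so the lever is at its stop. I'll retreat and verify.

Emit:
{"op": "drive_tool", "data": {
  "steps": [0,0,-0.9,0,0,0,-2,0,0,0,-3,0,0,0,-4,0,0,0,-4,0,0,0,-2,0,0,0,0,0,0,0,0,0]
}}

```text
time: 24.77
tool_pos: [0.4586, 0.3159, 0.3362]
tcp_rot: [[0.17, 0.985, 0.003], [0.986, -0.17, 0.002], [0.002, 0.003, -1.0]]
force: [0.1, 0.7, 1.0]
finger_gap: -0.0
grasp_force: 0.0
```

```bash
python3 - <<'E'
from h import *
s=state();print(s['time'],s['tool_pos'],s['force'])
for c in ('wrist','scene','side'):
    cloud(c)
    for n in ('lever_knob','lever_pivot','strip','ram_foot'): print(c,n,[(x['point'],round(x['score'],2)) for x in tip_of(c,n)[:3]])
strip(('side','scene'))
img,_,_=cloud('scene'); cv2.imwrite('pics/end.png',img)
E
```

```text
24.7667 [0.4586 0.3159 0.3362] [0.0524 0.6628 1.0228]
wrist lever_knob [([0.456, 0.3177, 0.1711], 0.79)]
wrist lever_pivot [([0.587, 0.2914, 0.1992], 0.86)]
wrist strip [([0.178, 0.3306, -0.0022], 0.96), ([0.4052, 0.3479, 0.0012], 0.56)]
wrist ram_foot [([0.6357, 0.2161, 0.0622], 0.7)]
scene lever_knob [([0.4543, 0.3138, 0.1722], 0.58)]
scene lever_pivot [([0.5936, 0.2897, 0.1975], 0.6)]
scene strip [([0.4039, 0.3391, 0.0016], 0.98), ([0.5337, -0.2355, 0.0306], 0.62), ([0.1799, 0.3284, 0.0032], 0.56)]
scene ram_foot [([0.6346, 0.2119, 0.0679], 0.65), ([0.5301, -0.2364, 0.0013], 0.37)]
side lever_knob [([0.4587, 0.3163, 0.1733], 0.82)]
side lever_pivot [([0.5919, 0.2894, 0.2047], 0.75), ([0.429, -0.4762, 0.0014], 0.3)]
side strip [([0.1763, 0.3275, -0.0009], 0.96), ([0.4067, 0.345, -0.0001], 0.79), ([0.5312, -0.2334, 0.0297], 0.53)]
side ram_foot [([0.6314, 0.2096, 0.0638], 0.44)]
side strip 0.84 ctr 524.8 -224.5 size 177.4 33.1 ang 167.8 z [0.0345 0.0388 0.0427] slope [0.0015 0.0347]
side strip 0.56 ctr 531.0 -229.9 size 257.0 73.6 ang 167.9 z [0.007  0.0345 0.0568] slope [-0.0438 -0.2109]
scene strip 0.74 ctr 534.6 -228.8 size 183.5 43.8 ang 164.0 z [0.0362 0.0412 0.0444] slope [-0.0064 -0.0276]
scene strip 0.61 ctr 530.2 -232.3 size 251.3 74.3 ang 167.7 z [0.0095 0.0365 0.0592] slope [-0.0465 -0.2338]
```

View pics/end.png

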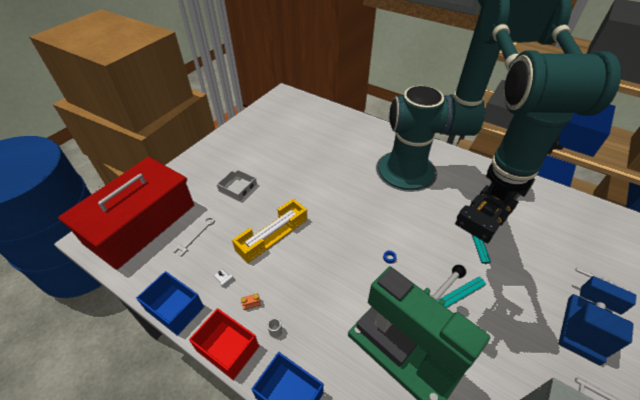

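The picture shows the strip seated in the rack at (275,228), the lever down with its knob at (459,270), the die empty, and the bystanders where they were. I'm handing in.

```bash
python3 -c "
from workcell import bot
print(bot.job_done())"
```

```text
the job is handed in; nothing more can be done
None
```

I laid the strip flat on the bench and let go, then seated it in the rack, pressed the lever down to its stop with the ram on the empty die, and handed the job in at about 25 s; the verdict was not shown.

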